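Re-index the drill-guide carriage over the round blank and clamp it

TASK

Move the drilling jig's guide over the round wooden blank and lock it there: pull up the T-shaped index knob and give it a quarter turn clockwise so that it stays parked up in its notch, slide the carriage along until the guide ring is over the round blank, then turn the knob back so that it snaps fully down into the hole there. After that tighten the winged clamp cap clockwise until it clicks over and slips, and leave the things lying around the jig where they are.

Things in the scene. Friction and masses are not known exactly. Their poses are not given: they have to be found in the camera images.
- index_grip (a point): Centre of the grip of the index knob, a black T-bar 70 mm long, 20 mm wide and 28 mm high on a steel stem, standing upright on the carriage. The bar lies along this point's own y axis, z is up. The bar's centre is 112 mm above the table when the plunger is down, its underside 20 mm above the square steel collar (52 mm) through which its stem passes.
- index_pull (a joint): How far the index knob is pulled up (m): 0 = fully down with its plunger in a hole of the jig (as at the start), about 0.013 = parked up in its notch with the plunger clear of the holes, 0.022 = end stop. A spring pulls it down with about 9 N at 0 and 15 N at 0.018. A cross pin in the stem must be lifted above 0.016 before the knob can be turned either way.
- index_turn (a joint): Turn of the index knob (rad), growing clockwise seen from above: 0 = bar along the rail, cross pin above the deep slot, the knob can drop to 0; 1.57 = quarter turn, the knob drops 3 mm into the shallow parking notch at 0.013 and stays. End stops at -0.06 and 1.64. Let go within about 0.08 rad of a slot, it drops in by itself.
- carriage (a joint): Carriage travel (m), growing along the jig's own +y, away from home: holes at 0 (home, start; no blank), 0.08, 0.16 and 0.24 (guide over a blank at each). Locked while the plunger is in a hole, else drag of 1.5 N, more when fast; stays where left. Knob turned back within 5 mm of a hole: the plunger finds it by itself; farther off, it drops in when the carriage is pushed over the hole.
- push_face (a point): Middle of the outer (home side) face of the carriage's upright push plate, at 115 mm height; plate 70 mm wide, 12 mm thick (y = 0 to +12 mm in this frame), top 137 mm above the table. Own y axis: direction of travel away from home; x: across the jig, from clamp cap to guide ring; z up. Knob and cap stand 85 mm along y from here, at x = +55 and -55 mm.
- guide (a point): Centre of the top of the steel guide ring (45 mm across, 21 mm bore) on the carriage's arm, 80 mm above the table; it passes 16 mm above the blanks.
- round_top (a point): Centre of the top face of the round wooden blank, a disc 66 mm across and 22 mm thick, fixed on the jig's grey base board; its top is 40 mm above the table.
- square_top (a point): Centre of the top face of the square wooden blank, 60 mm wide, 22 mm thick, fixed on the jig.
- cross_top (a point): Centre of the top face of the cross-shaped wooden blank, 66 mm wide, 22 mm thick, fixed on the jig.
- clamp_grip (a point): Centre of the wing of the clamp cap, a black round cap (50 mm across) with a wing on top, 60 mm long, 18 mm wide and 26 mm high; the wing lies along this point's own x axis, z is up, its centre is 104 mm above the table.
- clamp_screw (a joint): How far the clamp screw has been wound in (rad), growing clockwise seen from above: starts loose between 0.1 and 0.4, 0.8 = tight (stop). Turns with about 0.07 N m.
- clamp_cap (a joint): Turn of the cap relative to its screw (rad), growing clockwise: 0 at the start. The cap carries the screw along until the screw is tight; then, above about 0.2 N m, its ratchet slips and clicks on by 0.52 rad a click (with up to 0.15 rad of play) and keeps the new place.
- collet_nut: Bystander: small steel collet nut, 34 mm across, 26 mm high; origin at its underside or middle. Leave it where it is.
- offcut: Bystander: wood offcut, 50 x 30 x 20 mm; origin at its underside or middle. Leave it where it is.
- spanner: Bystander: open-ended spanner, 180 mm; origin at its underside or middle. Leave it where it is.
- dust_brush: Bystander: bench brush, 190 mm; origin at its underside or middle. Leave it where it is.
- mug: Bystander: white mug, 80 mm across, 90 mm high; origin at its underside or middle. Leave it where it is.
- glue_bottle: Bystander: white bottle, 60 mm across, 150 mm high; origin at its underside or middle. Leave it where it is.
- tape_roll: Bystander: cardboard-brown tape roll, 100 mm across, 25 mm high; origin at its underside or middle. Leave it where it is.

How it is judged (in metres and radians):
On the way, in this order (a step that is already met when the one before it is completed fails the run):
1. the index knob is pulled up, turned a quarter clockwise and parked in its notch (value of joint index_pull between 0.0105 and 0.0148 m and value of joint index_turn above 1.42 rad and value of joint carriage below 0.03 m), for 0.2 s.
2. the guide is brought over the round blank with the plunger still up (horizontal distance between guide and round_top below 0.01 m and value of joint index_pull above 0.008 m).
3. the knob is turned back and has snapped down into the hole there (horizontal distance between guide and round_top below 0.004 m and value of joint index_pull below 0.002 m and value of joint index_turn below 0.12 rad), for 0.2 s.
4. the clamp cap is tightened until it has clicked over (value of joint clamp_screw above 0.7 rad and value of joint clamp_cap above 0.36 rad), for 0.1 s.
At the end, for the whole second after the job is handed in: The guide ring is over the round blank's centre (within 4 mm) and at rest, the index knob is turned back and fully down in the hole there (within 2 mm and 0.12 rad), the clamp screw is tight (above 0.7 rad) and the cap has slipped by at least one click (above 0.36 rad) (all of step 3 and all of step 4 and velocity of joint carriage below 0.01 m/s); the robot touches nothing.
It fails at once if a bystander (collet nut, offcut, spanner, dust brush, mug, glue bottle, tape roll) is moved by more than 30 mm (distance of any of collet_nut, offcut, spanner, dust_brush, mug, glue_bottle, tape_roll from where it was at the start of the episode above 0.03 m).
It also fails if it takes over 72 s, if anything falls off the work surface, if the arm or the gripper's body presses on something with over 40 N, if the wrist force passes 120 N, or if a joint passes its speed limit or range.

ROBOT

A 6-joint arm with a two-finger parallel gripper is mounted at the origin on the work surface. World frame = base frame: x ahead of the robot, y to its left, z up, the work surface at z = 0. Lengths are in mm, angles in rad, forces in N, time in s.
With the tool pointing down it reaches from about 275 to 1000 mm from the base axis. Payload 8.4 kg.
Tool frame: the origin (TCP) lies at the very end of the fingers, on their centre line; the grasp point (between the pads) lies 19 mm behind it; z points along the fingers, x is the direction in which the jaws open and shut, and the axes are right-handed (so a half turn about z gives the same grasp; the last joint's range is limited). The gripper opens to 85 mm and grips with 20 to 120 N. Pads are 22 mm wide; open, the fingers measure 114 mm over their backs; the gripper's body (76 mm by 85 mm) begins 54 mm behind the grasp point. The pads swing forward as they close: fully open they stand 13 mm farther back than shut.
Start: joints at [-1.309, 0.353, 1.633, -0, 1.155, -0.002], TCP at [162.968, -603.382, 231.281] pointing down, gripper open.
Joint ranges: [-2.63, 2.63], [-0.92, 2.1], [0.06, 2.66], [-1.3, 4.44], [0, 2.69], [-3.02, 3.02]. Speed limits (rad/s): [2.22, 2.22, 2.79, 3.14, 3.14, 3.14].

INTERFACE

Orientations are given as [roll, pitch, yaw] about the fixed x, y, z axes, in that order (R = Rz(yaw) Ry(pitch) Rx(roll)).
In Python, from rig import r gives the robot as it stands. The module is installed in compiled form; this text tells all that it offers.
- The arm moves only by the tool apply_moves, never from a script. Its argument "targets" is a list that holds one entry, the list of rows, each a list of 7 numbers: the gripper's target within -1 to 1 (fully open at 1, half-way at 0, shut at -1), then the shift along the tool's x, y, z in cm, then the turn, a rotation vector about the tool's x, y, z in degrees. A call has 1 to 8 rows; each row is the pose to reach, as a shift and turn from the pose measured when the call began, along the tool's axes at that moment; what a row does not reach only later rows make up. A row lasts 1/10 s, in which the tool goes at most 50 mm and 8.59 degrees, less where a joint would pass 70% of its speed; a pose out of reach is approached as far as the arm can. A call with a gripper value outside its range is refused whole. The fingers move at their own pace and stop on an object; "newtons" is the grip in N (left out, the last holds). Time passes only in rows, so rows that repeat a pose let the fingers close. It gives the time, the measured TCP pose, the force and the opening at its end, in the units of the state.
- r.sense(): the state, without advancing time (a new reading comes with each control period).
- r.grab_frame(name): name is "scene" or "top"; returns a dict with "pixels" (480x640x3 uint8, red, green, blue), "fov_y" (degrees; the focal length in pixels is half the picture's height over the tangent of half this angle, whatever the lens; pixels are square), "cx", "cy" (the principal point, pixels), "D" ([k1, k2, p1, p2, k3] as OpenCV has them; the pictures are not rectified), "R" (3x3) and "t" (3): a world point X has camera coordinates R X + t. Camera axes: x right, y down, z forward; pixel columns grow to the right and rows downward; lengths in mm; the calibration is good to about 2 mm. A picture is of the moment at which its call begins. There is no depth.
- r.sign_off(): hands the job in, once; it reports no verdict.
The state is a dict: "clock": time; "qpos": joint angles; "qvel": joint speeds; "joint_efforts": joint torques, N m; "eef_pos": TCP position; "tcp_rot": TCP orientation; "contact_force": force on the tool from outside, world axes, zero at the start; "wrist_torque": the same for the moment, N m; "opening": opening from 0.0 (shut) to 1.0 (fully open).
Only numpy, scipy, OpenCV 4.12 (cv2) and the standard library are available. Lean on these libraries where they do the work, as an engineer would, in place of code of your own. Each camera call takes 0.05 s, during which the arm holds its last target. There are 200 camera calls.

## Working session

There is one attempt and no reset: what is moved stays moved. The work goes in short steps, Python scripts to look and compute and a tool call to move; the robot and the scene stay as the last step left them, time stands still between calls to the robot, and variables do not carry over. Pictures are saved under pics/ and viewed, about 8 in all and at most 12, crops included, and the job is handed in when it is done.

Besides the shell and the picture viewer there is one more tool, called as name(argument=value, ...), one argument or row to a line, values as JSON. apply_moves: Moves the arm, as the interface text tells. Its arguments: {"type":"object","properties":{"targets":{"type":"array"},"newtons":{"type":"number"}},"required":["targets"]}

```bash
mkdir -p pics
cat > h.py <<'E'
import numpy as np, cv2
from rig import r
def K(f):
    fl=240/np.tan(np.radians(f["fov_y"])/2); return np.array([[fl,0,f["cx"]],[0,fl,f["cy"]],[0,0,1.]])
def snap(name,path=None,crop=None,s=1):
    f=r.grab_frame(name); im=cv2.cvtColor(f["pixels"],cv2.COLOR_RGB2BGR)
    if crop: x0,y0,x1,y1=crop; im=im[y0:y1,x0:x1]
    if s!=1: im=cv2.resize(im,None,fx=s,fy=s,interpolation=cv2.INTER_CUBIC)
    if path: cv2.imwrite(path,im)
    return f
def px2w(f,uv,z):
    n=cv2.undistortPoints(np.array([[uv]],float),K(f),np.array(f["D"],float))[0,0]
    R=np.array(f["R"]);t=np.array(f["t"]); c=-R.T@t; d=R.T@np.array([n[0],n[1],1]); return c+d*(z-c[2])/d[2]
def w2px(f,X):
    return cv2.projectPoints(np.array([X],float),cv2.Rodrigues(np.array(f["R"],float))[0],np.array(f["t"],float),K(f),np.array(f["D"],float))[0][0,0]
E
python3 - <<'E'
from h import *
for n in("scene","top"):
    f=snap(n,f"pics/{n}1.png"); print(n,f["fov_y"],f["cx"],f["cy"],f["D"],-np.array(f["R"]).T@np.array(f["t"]))
print(r.sense())
E
```

```text
scene 49.46764660226364 322.3995341490267 241.41026168231699 [0.038546 0.       0.       0.       0.      ] [1311.65554204 -380.8190053   895.00946685]
top 53.77080552025221 319.40925226338055 232.66834688861306 [-0.07302086  0.          0.          0.          0.        ] [ 508.41752626   30.54157435 1095.34868311]
{'clock': 0.1, 'qpos': array([-1.30939303e+00,  3.53569644e-01,  1.63402891e+00, -5.33173558e-06,
        1.15519105e+00, -2.42745671e-03]), 'qvel': array([ 0.00034552, -0.00418573, -0.00152968, -0.00049544, -0.00089204,
        0.00173172]), 'joint_efforts': array([ 2.19775657e-04, -6.06359768e+01, -3.42819321e+01,  2.34498339e-05,
        3.94774324e-03, -2.30911115e-05]), 'eef_pos': array([ 162.86496276, -602.98707926,  230.65572726]), 'tcp_rot': array([ 3.14159068e+00,  1.19696169e-03, -1.30696342e+00]), 'contact_force': array([ 0.59766671,  0.28762891, -0.28231857]), 'wrist_torque': array([ 0.04881844,  0.01203575, -0.01214864]), 'opening': 0.9974702762701052}
```

View pics/scene1.png

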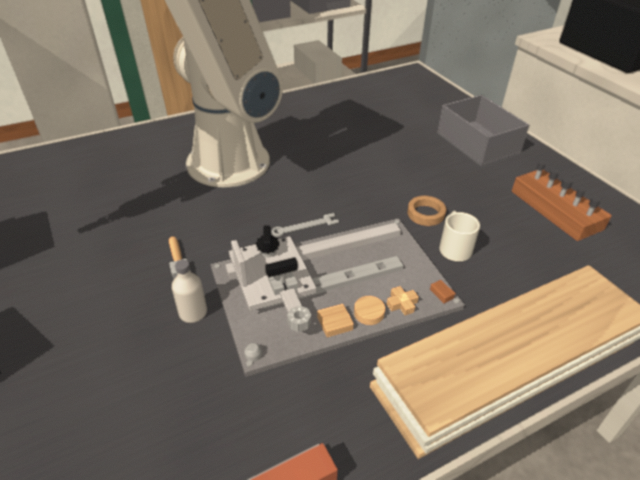

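View pics/top1.png

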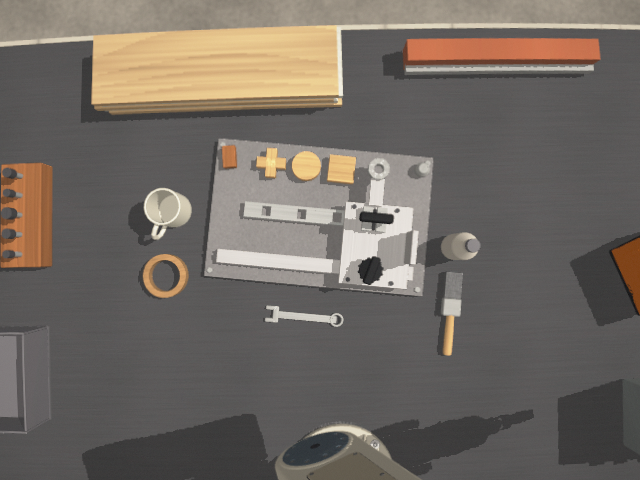

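The two pictures show the whole jig. In the top view the knob is at about (376,217), the cap at (371,270), the guide at (379,168), the round blank at (306,165) and the push plate at (412,247). Blank order along the travel is square, round, cross, so the round one is the 0.16 hole. Next I'll enlarge a crop.

Run:
```python
from h import *
f=snap("top","pics/c1.png",(260,140,460,290),4)
for n,uv,z in [("knob",(376,217),112+14),("cap",(371,270),117),("guide",(379,168),80),("round",(306,165),40),("plate",(412,247),137),("bottle",(473,245),150),("mug",(163,207),90)]: print(n,px2w(f,uv,z).round(1))
```

```text
knob [585.1 -83.7 126. ]
cap [476.5 -70.7 117. ]
guide [695.  -99.4  80. ]
round [713.7  59.6  40. ]
plate [ 521.2 -153.5  137. ]
bottle [ 521.4 -274.5  150. ]
mug [622.7 368.7  90. ]
```

View pics/c1.png

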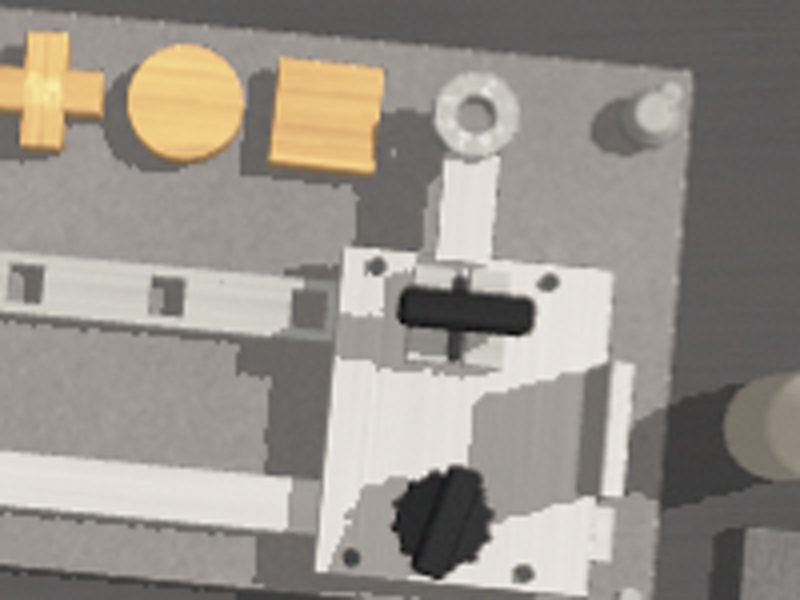

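```bash
cat >> h.py <<'E'
from scipy.spatial.transform import Rotation as Ro
def go(x,y,z,yaw):
    s=r.sense(); A=Ro.from_euler("xyz",s["tcp_rot"]); B=Ro.from_euler("xyz",[np.pi,0,np.radians(yaw)])
    print("t",s["clock"],"tcp",s["eef_pos"].round(1),np.degrees(s["tcp_rot"]).round(1),"F",s["contact_force"].round(1),"op",round(s["opening"],3))
    print("shift",(A.inv().apply(np.array([x,y,z])-s["eef_pos"])/10).round(2),"rot",np.degrees((A.inv()*B).as_rotvec()).round(1))
E
python3 - <<'E'
from h import *
f=r.grab_frame("top")
c=lambda u,v:(260+(u+.5)/4-.5,140+(v+.5)/4-.5)
for n,uv,z in [("knob",(467,310),126),("k1",(400,303),126),("k2",(535,316),126),("cap",(447,522),117),("w1",(430,575),117),("w2",(466,468),117),("guide",(476,113),80),("round",(186,102),40)]: print(n,px2w(f,c(*uv),z).round(1))
go(586,-84,200,-6.7)
E
```

```text
knob [584.8 -84.4 126. ]
k1 [589.3 -50.1 126. ]
k2 [ 580.7 -119.3  126. ]
cap [476.2 -71.5 117. ]
w1 [449.2 -61.9 117. ]
w2 [503.7 -82.2 117. ]
guide [695.2 -98.6  80. ]
round [713.4  59.4  40. ]
t 0.2 tcp [ 162.9 -603.1  230.9] [180.    0.  -74.9] F [ 0.1 -0.8  0.2] op 1.001
shift [-39.08 -54.38   3.12] rot [ -0.    0.  -68.2]
```

apply_moves(
  targets=[
    [[0, -39.1, -54.4, 1, 0, 0, -68], [0, -39.1, -54.4, 1, 0, 0, -68], [0, -39.1, -54.4, 1, 0, 0, -68], [0, -39.1, -54.4, 1, 0, 0, -68], [0, -39.1, -54.4, 1, 0, 0, -68], [0, -39.1, -54.4, 1, 0, 0, -68], [0, -39.1, -54.4, 1, 0, 0, -68], [0, -39.1, -54.4, 1, 0, 0, -68]],
  ],
  newtons=80,
)

```text
clock: 1.0
eef_pos: [416.4, -291.5, 225.4]
tcp_rot: [-3.141, -0.0, -0.114]
contact_force: [0.4, -0.1, 0.5]
opening: 0.501
```

Run:
```python
from h import *
go(585,-84.5,92,-6.9)
```

```text
t 1.0 tcp [ 416.4 -291.5  225.4] [-180.    -0.    -6.5] F [ 0.4 -0.1  0.5] op 0.501
shift [ 14.39 -22.48  13.35] rot [-0.  -0.   0.4]
```

apply_moves(
  targets=[
    [[0, 14.4, -22.5, 3, 0, 0, 0.4], [0, 14.4, -22.5, 3, 0, 0, 0.4], [0, 14.4, -22.5, 3, 0, 0, 0.4], [0, 14.4, -22.5, 3, 0, 0, 0.4], [0, 14.4, -22.5, 3, 0, 0, 0.4], [0, 14.4, -22.5, 3, 0, 0, 0.4], [0, 14.4, -22.5, 7, 0, 0, 0.4], [0, 14.4, -22.5, 7, 0, 0, 0.4]],
  ],
)

```text
clock: 1.8
eef_pos: [582.3, -83.1, 151.3]
tcp_rot: [-3.141, 0.008, -0.12]
contact_force: [-0.8, -0.1, -0.4]
opening: 0.501
```

Run:
```python
from h import *
go(585,-84.5,92,-6.9)
f=snap("scene","pics/s2.png",(200,190,360,310),5)
for p in [(585,-84.5,126),(585,-84.5,98)]+[(585+s*35*.12,-84.5+s*35*.993,126) for s in(1,-1)]: print(((w2px(f,p)-[200,190])*5).round())
```

```text
t 1.8 tcp [582.3 -83.1 151.3] [-180.     0.4   -6.9] F [-0.8 -0.1 -0.4] op 0.501
shift [0.33 0.11 5.93] rot [-0.   0.4  0. ]
[403. 361.]
[406. 408.]
[482. 341.]
[323. 381.]
```

View pics/s2.png

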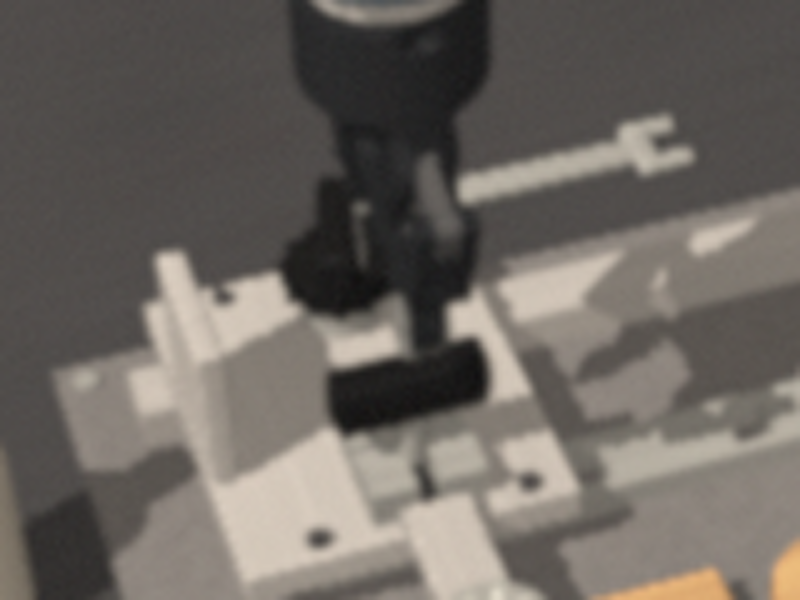

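The bar shows at about (330–488, 345–430) in the crop, with its top centre at about (407,366). The prediction was (403,361), so it agrees to about 1 px. Next: lower and grip.

apply_moves(
  targets=[
    [[0, 0.3, 0.1, 3, 0, 0.4, 0], [0, 0.3, 0.1, 5.9, 0, 0.4, 0], [0, 0.3, 0.1, 5.9, 0, 0.4, 0], [-1, 0.3, 0.1, 5.9, 0, 0.4, 0], [-1, 0.3, 0.1, 5.9, 0, 0.4, 0], [-1, 0.3, 0.1, 5.9, 0, 0.4, 0], [-1, 0.3, 0.1, 5.9, 0, 0.4, 0], [-1, 0.3, 0.1, 5.9, 0, 0.4, 0]],
  ],
  newtons=80,
)

```text
clock: 2.65
eef_pos: [586.3, -85.6, 96.8]
tcp_rot: [-3.141, -0.003, -0.121]
contact_force: [-4.7, -0.0, 7.5]
opening: 0.22
```

Run:
```python
from h import *
go(585,-84.5,92,-6.9)
```

```text
t 2.65 tcp [586.3 -85.6  96.8] [-180.    -0.2   -6.9] F [-4.7 -0.   7.5] op 0.22
shift [-0.14 -0.09  0.48] rot [-0.  -0.2 -0. ]
```

apply_moves(
  targets=[
    [[-1, 0, 0, -1, 0, 0, 0], [-1, 0, 0, -1.9, 0, 0, 0], [-1, 0, 0, -1.9, 0, 0, 0], [-1, 0, 0, -1.9, 0, 0, 0], [-1, 0, 0, -1.9, 0, 0, 0]],
  ],
)

```text
clock: 3.15
eef_pos: [586.1, -85.5, 115.3]
tcp_rot: [-3.141, -0.003, -0.121]
contact_force: [2.9, -0.4, -15.6]
opening: 0.221
```

Run:
```python
from h import *
go(586,-85,116,-6.9)
```

```text
t 3.15 tcp [586.1 -85.5 115.3] [-180.    -0.2   -6.9] F [  2.9  -0.4 -15.6] op 0.221
shift [-0.01 -0.05 -0.07] rot [-0.  -0.2 -0. ]
```

apply_moves(
  targets=[
    [[-1, 0, 0, -0.1, 0, 0, 8], [-1, 0, 0, -0.1, 0, 0, 16], [-1, 0, 0, -0.1, 0, 0, 24], [-1, 0, 0, -0.1, 0, 0, 32], [-1, 0, 0, -0.1, 0, 0, 40], [-1, 0, 0, -0.1, 0, 0, 48], [-1, 0, 0, -0.1, 0, 0, 48], [-1, 0, 0, -0.1, 0, 0, 48]],
  ],
)

```text
clock: 3.95
eef_pos: [585.5, -85.4, 115.7]
tcp_rot: [-3.14, -0.001, -0.954]
contact_force: [0.3, 0.3, -15.6]
opening: 0.217
```

Run:
```python
from h import *
go(586,-85,116,-97)
print(r.sense()["wrist_torque"])
```

```text
t 3.95 tcp [585.5 -85.4 115.7] [-179.9   -0.   -54.7] F [  0.3   0.3 -15.6] op 0.217
shift [-0.   -0.06 -0.03] rot [-0.1 -0.  42.3]
[-0.17315971 -0.08338185 -0.01667456]
```

apply_moves(
  targets=[
    [[-1, 0, 0, 0, 0, 0, 8], [-1, 0, 0, 0, 0, 0, 16], [-1, 0, 0, 0, 0, 0, 24], [-1, 0, 0, 0, 0, 0, 32], [-1, 0, 0, 0, 0, 0, 40], [-1, 0, 0, 0, 0, 0, 42.3], [-1, 0, 0, 0, 0, 0, 42.3], [-1, 0, 0, 0, 0, 0, 42.3]],
  ],
)

```text
clock: 4.75
eef_pos: [585.1, -85.2, 115.4]
tcp_rot: [-3.141, 0.0, -1.689]
contact_force: [0.3, 1.0, -15.9]
opening: 0.22
```

Run:
```python
from h import *
go(586,-85,110,-97)
print(r.sense()["wrist_torque"])
```

```text
t 4.75 tcp [585.1 -85.2 115.4] [-180.     0.   -96.8] F [  0.3   1.  -15.9] op 0.22
shift [-0.03 -0.09  0.54] rot [-0.   0.   0.2]
[ 0.12451761 -0.02501511 -0.02881089]
```

apply_moves(
  targets=[
    [[-1, 0, 0, 0.3, 0, 0, 0], [-1, 0, 0, 0.55, 0, 0, 0], [-1, 0, 0, 0.6, 0, 0, 0], [-1, 0, 0, 0.6, 0, 0, 0], [-1, 0, 0, 0.6, 0, 0, 0]],
  ],
)

```text
clock: 5.25
eef_pos: [585.2, -85.2, 109.8]
tcp_rot: [-3.141, 0.0, -1.689]
contact_force: [-2.5, 0.9, -6.7]
opening: 0.219
```

Run:
```python
from h import *
go(586,-85,110,-97)
snap("scene","pics/s3.png",(200,190,360,310),5)
print(r.sense()["wrist_torque"])
```

```text
t 5.25 tcp [585.2 -85.2 109.8] [-180.     0.   -96.8] F [-2.5  0.9 -6.7] op 0.219
shift [-0.03 -0.08 -0.02] rot [-0.   0.   0.2]
[ 0.04353737  0.42382396 -0.02258995]
```

View pics/s3.png

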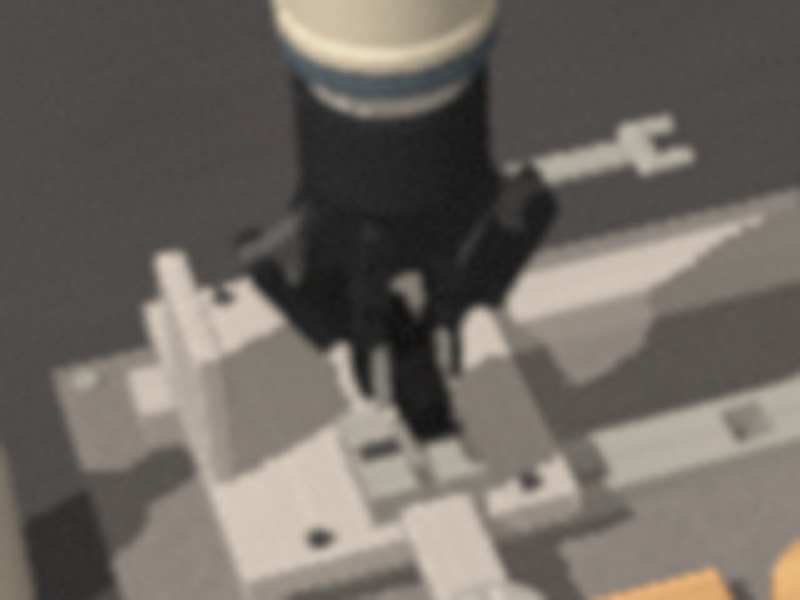

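The picture shows the bar turned across the rail, at about (425,380), with its stem over the collar and the force partly off. The knob is in its notch. I'll settle, then slide.

apply_moves(
  targets=[
    [[-1, 0, 0, 0.07, 0, 0, 0], [-1, 0, 0, 0.07, 0, 0, 0], [-1, 0, 0, 0.07, 0, 0, 0], [-1, -1, 0, 0.07, 0, 0, 0], [-1, -2.5, 0, 0.07, 0, 0, 0], [-1, -4, 0, 0.07, 0, 0, 0], [-1, -5.5, 0, 0.07, 0, 0, 0], [-1, -6, 0, 0.07, 0, 0, 0]],
  ],
)

```text
clock: 6.1
eef_pos: [592.5, -25.0, 109.7]
tcp_rot: [-3.14, 0.0, -1.688]
contact_force: [-6.5, -2.4, 3.3]
opening: 0.217
```

Run:
```python
from h import *
go(585.2+.117*159,-85.2+.993*159,109.8,-96.8)
```

```text
t 6.1 tcp [592.5 -25.  109.7] [-179.9    0.   -96.7] F [-6.5 -2.4  3.3] op 0.217
shift [-9.83  0.02 -0.01] rot [-0.1  0.   0.1]
```

apply_moves(
  targets=[
    [[-1, -1.5, 0, 0, 0, 0, 0], [-1, -3.5, 0, 0, 0, 0, 0], [-1, -5.5, 0, 0, 0, 0, 0], [-1, -7.5, 0, 0, 0, 0, 0], [-1, -9, 0, 0, 0, 0, 0], [-1, -9.8, 0, 0, 0, 0, 0], [-1, -9.9, 0, 0, 0, 0, 0], [-1, -9.9, 0, 0, 0, 0, 0]],
  ],
)

```text
clock: 6.9
eef_pos: [604.2, 73.6, 109.7]
tcp_rot: [-3.14, 0.001, -1.688]
contact_force: [-3.9, 1.5, -1.1]
opening: 0.218
```

Run:
```python
from h import *
go(585.2+.119*160,-85.2+.993*160,116,-96.8)
f=snap("top","pics/t4.png",(220,130,380,250),5)
print(px2w(f,(306.5,165.5),40))
```

```text
t 6.9 tcp [604.2  73.6 109.7] [-179.9    0.   -96.7] F [-3.9  1.5 -1.1] op 0.218
shift [-0.01 -0.   -0.63] rot [-0.1  0.   0.1]
[712.52859382  58.54382185  40.        ]
```

View pics/t4.png

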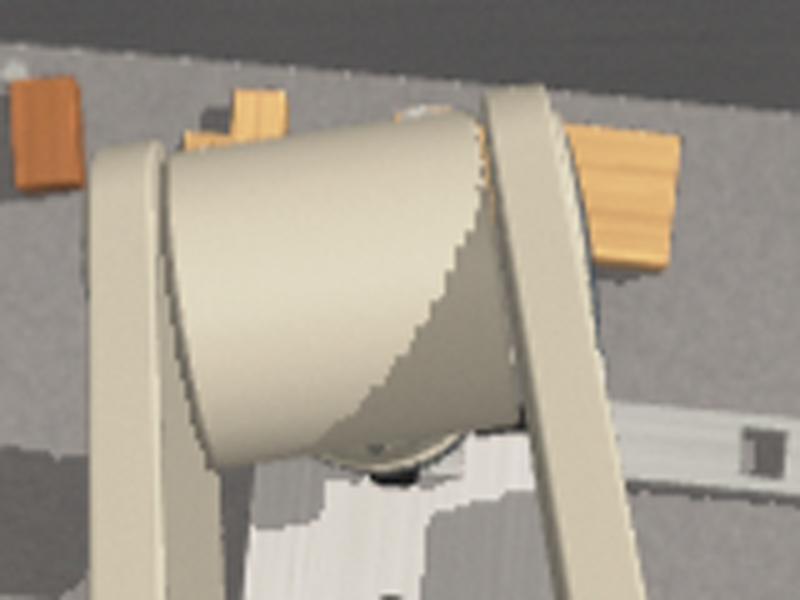

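The arm hides the guide here, though the ring's edge shows at (425,110) over the round blank. The measured TCP travel is 159.9 mm, against 160 mm to the hole. Next: lift, then turn back.

apply_moves(
  targets=[
    [[-1, 0, 0, -0.4, 0, 0, 0], [-1, 0, 0, -0.6, 0, 0, 0], [-1, 0, 0, -0.6, 0, 0, 0], [-1, 0, 0, -0.6, 0, 0, 0], [-1, 0, 0, -0.6, 0, 0, -8], [-1, 0, 0, -0.6, 0, 0, -16], [-1, 0, 0, -0.6, 0, 0, -24], [-1, 0, 0, -0.6, 0, 0, -32]],
  ],
)

```text
clock: 7.75
eef_pos: [604.1, 72.6, 115.3]
tcp_rot: [-3.141, -0.001, -1.124]
contact_force: [2.1, -1.6, -15.6]
opening: 0.222
```

Run:
```python
from h import *
go(604.2,73.6,115.6,-6.9)
print(r.sense()["wrist_torque"])
```

```text
t 7.75 tcp [604.1  72.6 115.3] [-1.799e+02 -1.000e-01 -6.440e+01] F [  2.1  -1.6 -15.6] op 0.222
shift [-0.08 -0.05 -0.03] rot [ -0.   -0.1 -57.5]
[-0.43239603 -0.26190586 -0.0223342 ]
```

apply_moves(
  targets=[
    [[-1, -0.05, 0, 0, 0, 0, -8], [-1, -0.05, 0, 0, 0, 0, -16], [-1, -0.05, 0, 0, 0, 0, -24], [-1, -0.05, 0, 0, 0, 0, -32], [-1, -0.05, 0, 0, 0, 0, -40], [-1, -0.05, 0, 0, 0, 0, -48], [-1, -0.05, 0, 0, 0, 0, -56], [-1, -0.05, 0, 0, 0, 0, -58]],
  ],
)

```text
clock: 8.55
eef_pos: [604.9, 72.5, 115.2]
tcp_rot: [3.141, -0.003, -0.107]
contact_force: [3.2, -1.7, -15.3]
opening: 0.219
```

Run:
```python
from h import *
go(604.2,73.6,97,-6.9)
print(r.sense()["wrist_torque"])
```

```text
t 8.55 tcp [604.9  72.5 115.2] [180.   -0.2  -6.1] F [  3.2  -1.7 -15.3] op 0.219
shift [-0.08 -0.1   1.82] rot [ 0.  -0.2  0.8]
[-0.37795954 -0.71371698  0.0009892 ]
```

apply_moves(
  targets=[
    [[-1, 0, -0.1, 0.5, 0, 0, 0.8], [-1, 0, -0.1, 1, 0, 0, 0.8], [-1, 0, -0.1, 1.5, 0, 0, 0.8], [-1, 0, -0.1, 1.9, 0, 0, 0.8], [-1, 0, -0.1, 1.9, 0, 0, 0.8], [-1, 0, -0.1, 1.9, 0, 0, 0.8], [-1, 0, -0.1, 1.9, 0, 0, 0.8]],
  ],
)

```text
clock: 9.25
eef_pos: [605.2, 73.7, 96.8]
tcp_rot: [3.141, -0.004, -0.121]
contact_force: [-3.1, -1.1, 0.6]
opening: 0.214
```

Run:
```python
from h import *
go(604.2,73.6,97,-6.9)
print(r.sense()["wrist_torque"])
```

```text
t 9.25 tcp [605.2  73.7  96.8] [180.   -0.2  -6.9] F [-3.1 -1.1  0.6] op 0.214
shift [-0.1   0.02 -0.02] rot [ 0.  -0.2 -0. ]
[-0.02342263  0.59929747 -0.02500004]
```

apply_moves(
  targets=[
    [[-1, 0, -0.3, 0, 0, 0, 0], [-1, 0, -0.3, 0, 0, 0, 0], [-1, 0, -0.3, 0, 0, 0, 0]],
  ],
)

```text
clock: 9.55
eef_pos: [605.4, 75.4, 96.9]
tcp_rot: [3.139, -0.004, -0.12]
contact_force: [-2.4, -9.3, -0.3]
opening: 0.22
```

apply_moves(
  targets=[
    [[-0.2, 0, 0.2, 0, 0, 0, 0], [-0.2, 0, 0.2, 0, 0, 0, 0], [-0.2, 0, 0.2, -2, 0, 0, 0], [-0.2, 0, 0.2, -6, 0, 0, 0], [-0.2, 0, 0.2, -10, 0, 0, 0], [-0.2, 0, 0.2, -11, 0, 0, 0], [-0.2, 0, 0.2, -11, 0, 0, 0]],
  ],
)

```text
clock: 10.25
eef_pos: [606.6, 74.2, 209.4]
tcp_rot: [3.141, -0.009, -0.12]
contact_force: [-0.7, -0.4, -0.8]
opening: 0.401
```

Run:
```python
from h import *
# cap expected: earlier (476.2,-71.5) + travel (19.2,158.9)
go(495.4,87.4,205,-20.5)
```

```text
t 10.25 tcp [606.6  74.2 209.4] [179.9  -0.5  -6.9] F [-0.7 -0.4 -0.8] op 0.401
shift [-11.2    0.02   0.34] rot [-0.  -0.5 13.6]
```

apply_moves(
  targets=[
    [[0, -11.2, 0, 0, 0, -0.5, -76.5], [0, -11.2, 0, 0, 0, -0.5, -76.5], [0, -11.2, 0, 0, 0, -0.5, -76.5], [0, -11.2, 0, 0, 0, -0.5, -76.5], [0, -11.2, 0, 0, 0, -0.5, -76.5], [0, -11.2, 0, 0, 0, -0.5, -76.5], [0, -11.2, 0, 0, 0, -0.5, -76.5], [0, -11.2, 0, 0, 0, -0.5, -76.5]],
  ],
)

```text
clock: 11.05
eef_pos: [494.7, 87.7, 206.7]
tcp_rot: [3.139, 0.005, 1.086]
contact_force: [0.3, -0.9, 0.9]
opening: 0.499
```

Run:
```python
from h import *
go(495.4,87.4,140,69.6)
f=snap("scene","pics/s5.png",(240,190,440,340),4)
P=lambda p:((w2px(f,p)-[240,190])*4).round()
print("cap top",P((495.4,87.4,117)),"w",P((495.4+28,87.4-10.4,117)),P((495.4-28,87.4+10.4,117)),"knob",P((604.4,74.5,126)),"guide",P((714,60,80)))
```

```text
t 11.05 tcp [494.7  87.7 206.7] [179.8   0.3  62.2] F [ 0.3 -0.9  0.9] op 0.499
shift [0.05 0.06 6.67] rot [ 0.1  0.3 -7.4]
cap top [368. 111.] w [375. 143.] [361.  79.] knob [443. 218.] guide [520. 418.]
```

View pics/s5.png

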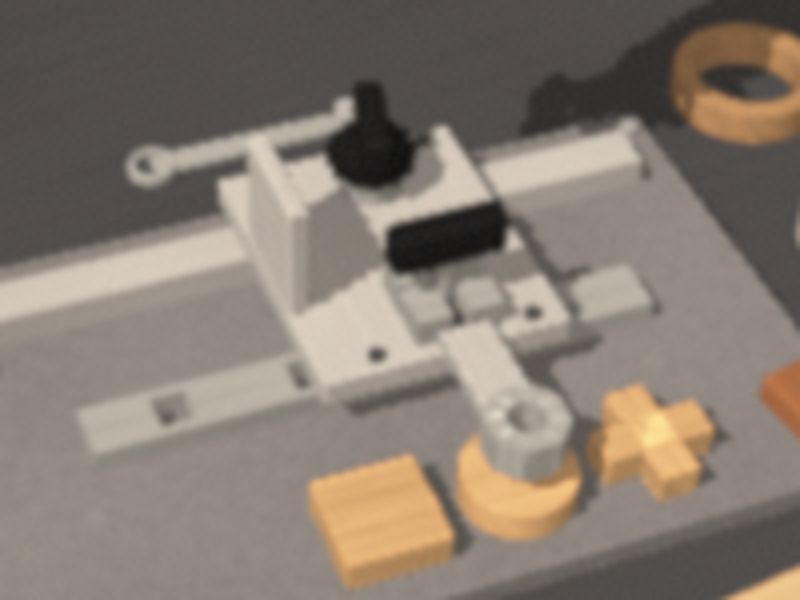

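The crop shows the knob down along the rail (445,230), the guide ring (527,415) over the round blank and the cap wing around (370,110). All are within about 2 px of prediction. Next: the cap.

apply_moves(
  targets=[
    [[0, 0.05, 0.05, 4, 0, 0, -7.4], [0, 0.05, 0.05, 8, 0, 0, -7.4], [0, 0.05, 0.05, 11, 0, 0, -7.4], [0, 0.05, 0.05, 11, 0, 0, -7.4], [0, 0.05, 0.05, 11, 0, 0, -7.4]],
  ],
)

```text
clock: 11.6
eef_pos: [494.7, 87.2, 96.3]
tcp_rot: [-3.142, 0.007, 1.223]
contact_force: [0.9, 1.0, -0.2]
opening: 0.502
```

apply_moves(
  targets=[
    [[-1, 0, 0, 0, 0, 0, 0], [-1, 0, 0, 0, 0, 0, 0], [-1, 0, 0, 0, 0, 0, 0], [-1, 0, 0, 0, 0, 0, 0], [-1, 0, 0, 0, 0, 0, 0]],
  ],
)

```text
clock: 12.1
eef_pos: [495.9, 87.5, 98.0]
tcp_rot: [3.139, 0.005, 1.223]
contact_force: [-0.6, 0.5, 7.2]
opening: 0.193
```

Run:
```python
from h import *
go(495.4,87.4,96,69.6)
print(r.sense()["wrist_torque"],r.sense()["qpos"][5])
```

```text
t 12.1 tcp [495.9  87.5  98. ] [179.8   0.3  70.1] F [-0.6  0.5  7.2] op 0.193
shift [-0.02 -0.05  0.2 ] rot [0.2 0.3 0.5]
[ 0.07946454  0.14579011 -0.0205744 ] -1.041383176891234
```

apply_moves(
  targets=[
    [[-1, 0, 0, 0, 0, 0, 8], [-1, 0, 0, 0, 0, 0, 16], [-1, 0, 0, 0, 0, 0, 24], [-1, 0, 0, 0, 0, 0, 32], [-1, 0, 0, 0, 0, 0, 40], [-1, 0, 0, 0, 0, 0, 40]],
  ],
)

```text
clock: 12.7
eef_pos: [495.8, 87.4, 98.2]
tcp_rot: [3.136, 0.002, 0.522]
contact_force: [0.1, -1.0, -6.1]
opening: 0.19
```

Run:
```python
from h import *
go(495.4,87.4,98,-30)
print(r.sense()["wrist_torque"])
```

```text
t 12.7 tcp [495.8  87.4  98.2] [1.797e+02 1.000e-01 2.990e+01] F [ 0.1 -1.  -6.1] op 0.19
shift [-0.03 -0.02  0.02] rot [ 0.4 -0.1 59.9]
[-0.0382763  -0.04035142 -0.05551938]
```

apply_moves(
  targets=[
    [[-1, 0, 0, 0, 0, 0, 7], [-1, 0, 0, 0, 0, 0, 14], [-1, 0, 0, 0, 0, 0, 21], [-1, 0, 0, 0, 0, 0, 21]],
  ],
)

```text
clock: 13.1
eef_pos: [495.6, 87.5, 98.3]
tcp_rot: [3.136, 0.0, 0.157]
contact_force: [1.1, 0.4, -9.2]
opening: 0.191
```

Run:
```python
from h import *
go(495.4,87.4,98,-30)
print(r.sense()["wrist_torque"])
```

```text
t 13.1 tcp [495.6  87.5  98.3] [179.7   0.    9. ] F [ 1.1  0.4 -9.2] op 0.191
shift [-0.02  0.    0.03] rot [ 0.3 -0.1 39. ]
[ 0.13950781 -0.06085228 -0.01462784]
```

apply_moves(
  targets=[
    [[-1, 0, 0, 0, 0, 0, 7], [-1, 0, 0, 0, 0, 0, 14], [-1, 0, 0, 0, 0, 0, 14]],
  ],
)

```text
clock: 13.4
eef_pos: [495.6, 87.4, 98.2]
tcp_rot: [3.136, -0.001, -0.083]
contact_force: [1.2, -0.5, -9.4]
opening: 0.189
```

Run:
```python
from h import *
go(495.4,87.4,98,-30)
print(r.sense()["wrist_torque"])
```

```text
t 13.4 tcp [495.6  87.4  98.2] [ 1.797e+02 -1.000e-01 -4.800e+00] F [ 1.2 -0.5 -9.4] op 0.189
shift [-0.02 -0.    0.02] rot [ 0.3 -0.1 25.2]
[ 0.09544744 -0.14503218 -0.15023531]
```

apply_moves(
  targets=[
    [[-1, 0, 0, 0, 0, 0, 7], [-1, 0, 0, 0, 0, 0, 14], [-1, 0, 0, 0, 0, 0, 14]],
  ],
)

```text
clock: 13.7
eef_pos: [495.6, 87.5, 98.3]
tcp_rot: [3.137, -0.003, -0.323]
contact_force: [0.8, 2.0, -9.0]
opening: 0.187
```

Run:
```python
from h import *
go(495.4,87.4,98,-30)
print(r.sense()["wrist_torque"])
```

```text
t 13.7 tcp [495.6  87.5  98.3] [ 1.797e+02 -1.000e-01 -1.850e+01] F [ 0.8  2.  -9. ] op 0.187
shift [-0.01  0.01  0.03] rot [ 0.3 -0.2 11.5]
[ 0.33857284 -0.05631284 -0.051646  ]
```

apply_moves(
  targets=[
    [[-1, 0, 0, 0, 0, 0, 7], [-1, 0, 0, 0, 0, 0, 14], [-1, 0, 0, 0, 0, 0, 14]],
  ],
)

```text
clock: 14.0
eef_pos: [495.5, 87.4, 98.3]
tcp_rot: [3.137, -0.004, -0.562]
contact_force: [1.5, -0.3, -8.7]
opening: 0.189
```

Run:
```python
from h import *
go(495.4,87.4,98,-30)
print(r.sense()["wrist_torque"])
```

```text
t 14.0 tcp [495.5  87.4  98.3] [179.8  -0.2 -32.2] F [ 1.5 -0.3 -8.7] op 0.189
shift [-0.01  0.01  0.03] rot [ 0.3 -0.2 -2.2]
[ 0.14615427 -0.15987479 -0.11442208]
```

apply_moves(
  targets=[
    [[-0.3, 0, 0, 0, 0, 0, 0], [-0.3, 0, 0, 0, 0, 0, 0], [-0.3, 0, 0, 0, 0, 0, 0], [-0.3, 0, 0, -3, 0, 0, 0], [-0.3, 0, 0, -8, 0, 0, 0], [-0.3, 0, 0, -13, 0, 0, 0], [-0.3, 0, 0, -15, 0, 0, 0], [-0.3, 0, 0, -15, 0, 0, 0]],
  ],
)

```text
clock: 14.8
eef_pos: [497.6, 88.7, 252.3]
tcp_rot: [-3.141, -0.009, -0.56]
contact_force: [0.1, 0.3, -1.1]
opening: 0.352
```

Run:
```python
from h import *
go(300,-250,250,-32)
```

```text
t 14.8 tcp [497.6  88.7 252.3] [-180.    -0.5  -32.1] F [ 0.1  0.3 -1.1] op 0.352
shift [ 1.24 39.19  0.22] rot [-0.  -0.5 -0.1]
```

apply_moves(
  targets=[
    [[-0.3, 1, 39, 0, 0, 0, 0], [-0.3, 1, 39, 0, 0, 0, 0], [-0.3, 1, 39, 0, 0, 0, 0], [-0.3, 1, 39, 0, 0, 0, 0], [-0.3, 1, 39, 0, 0, 0, 0], [-0.3, 1, 39, 0, 0, 0, 0], [-0.3, 1, 39, 0, 0, 0, 0], [-0.3, 1, 39, 0, 0, 0, 0]],
  ],
)

```text
clock: 15.6
eef_pos: [296.9, -248.6, 251.3]
tcp_rot: [-3.141, -0.008, -0.559]
contact_force: [0.8, -0.4, 0.2]
opening: 0.349
```

Run:
```python
from h import *
f=snap("top","pics/t6.png",(210,140,410,290),4)
print(((w2px(f,(604.4,74.5,126))-[210,140])*4).round(),((w2px(f,(495.5,87.4,117))-[210,140])*4).round(),((w2px(f,(714,60,80))-[210,140])*4).round())
```

```text
[355. 279.] [337. 492.] [381.  85.]
```

View pics/t6.png

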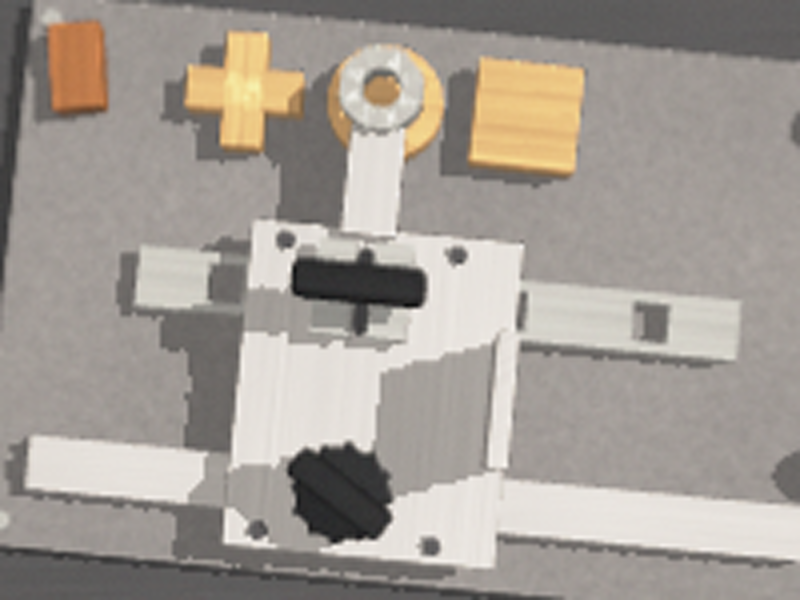

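The ring (382,88) is over the round blank. The knob (359,282) is down along the rail. The wing has turned from about -20° to about 58° (mod 180), which matches 102° of clockwise turn with no slip in the grip. Handing in.

Run:
```python
from h import *
print(r.sign_off(), r.sense()["clock"], r.sense()["contact_force"])
```

```text
the job is handed in; nothing more can be done
the job is handed in; nothing more can be done
```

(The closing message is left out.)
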